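Slide the cell block home into the locating corner

TASK

Push the cell block (the large white block with the capped glass cell standing on it) along the bench by its sides, fully home into the inside corner of the L-shaped aluminium fence, one long side flush against the long rail and one end flush against the short rail. Do not lift or tip it, or touch the glass cell and brass terminals on top of it. Then take the hand away, leaving the block at rest there. Leave everything else where it stands.

Things in the scene. Friction and masses are not known exactly. Their poses are not given: they have to be found in the camera images.
- cell_block: White block 90 (x) by 110 (y) by 32 mm high, 0.3 to 0.65 kg with its cell, loose on the bench. Origin: centre of the underside, z up. Long sides face its -x and +x. Starts on the robot's side of the long rail, turned up to 25 degrees from it.
- cell: Fixed on top of the cell block and moving with it, not to be touched: at its middle a clear glass cell with black cap, 40 mm wide and 30 mm tall (top 62 mm above the bench), and a brass terminal 10 mm wide, 12 mm tall, 38 mm either side along y. Origin: centre of the block's top face; axes as the block's.
- fence: Fixed L-shaped fence, rails 20 mm high, 12 mm thick; bottles up to 125 mm tall stand 35 mm or more behind the long one. Origin: inside corner at bench level, z up. Long rail: inner face at x = 0, from the corner 340 mm towards -y. Short rail: inner face at y = 0, 90 mm towards -x. -x points roughly at the robot. Fully home the block's origin is at (-45, -55) mm in this frame, long side on the long rail.
- weighing_jar: Bystander, loose: small clear jar with lid, 48 mm wide, 50 mm tall, on the robot's side of the short rail. Origin at the centre of the underside.
- beaker: Bystander, loose: empty glass beaker, 68 mm wide, 85 mm tall, outside the short rail. Origin at the centre of the underside.
- spare_block: Bystander, loose: plain white block 60 x 60 x 30 mm with nothing standing on it, to the right of the cell block. Origin at the centre of the underside.
- screwdriver: Bystander, loose: screwdriver 170 mm long with a black handle, lying left of the corner. Origin at the middle of its length, at bench level.
Things that resemble listed ones, but are neither listed nor needed, are in the scene too. What is shaped like the cell_block but green or turquoise is not meant.

How it is judged:
By the outcome, as a careful person would: the job done as asked, in the order asked, and still so for the second after the job is handed in, with the robot touching nothing.
It also fails if it takes over 54 s, if anything falls off the work surface, if the arm or the gripper's body presses on something with over 40 N, if the wrist force passes 120 N, or if a joint passes its speed limit or range.

ROBOT

A 7-joint arm with a two-finger parallel gripper is mounted at the origin on the work surface. World frame = base frame: x ahead of the robot, y to its left, z up, the work surface at z = 0. Lengths are in m, angles in rad, forces in N, time in s.
With the tool pointing down it reaches from about 0.4 to 0.85 m from the base axis. Payload 10.4 kg.
Tool frame: the origin (TCP) lies on the centre line of the jaws, within the pads' length; the fingertips stand 11 mm ahead of it and the grasp point (between the pads) lies 8 mm behind it; z points along the fingers, y is the line along which they close (so a half turn about z gives the same grasp; the last joint's range is limited). The gripper opens to 87 mm and grips with 3 to 60 N. Pads are 19 mm wide; open, the fingers measure 117 mm over their backs; the gripper's body (75 mm by 190 mm) begins 51 mm behind the grasp point.
Start: joints at [1.115, 0.332, -0.065, 1.46, 0.022, 1.35, -0.088], TCP at [0.262, -0.567, 0.234] pointing down, gripper open.
Joint ranges: [-2.6, 2.6], [-0.5, 2.12], [-1.47, 1.34], [0.16, 2.42], [-1.27, 4.41], [0.06, 2.06], [-2.6, 2.6]. Speed limits (rad/s): [2.22, 2.22, 2.79, 2.79, 3.14, 3.14, 3.14].

INTERFACE

Orientations are given as a unit quaternion [x, y, z, w].
In Python, from bench import r gives the robot as it stands.
- The arm moves only by the shell command python3 -m pendant 'ROWS' [OPENING] [FORCE]. ROWS is JSON, a list of rows, each a list of 4 numbers: the shift along the tool's x, y, z in m, then the turn about the tool's z in rad. A call has 1 to 8 rows; each row shifts and turns the commanded pose from where the row before left it, along the tool's axes as they then stand; what a row does not reach is not made up. A row lasts 1/12 s, in which the tool goes at most 41.7 mm and 7.16 degrees, less where a joint would pass 70% of its speed; a pose out of reach is approached as far as the arm can. A call with a gripper value outside its range is refused whole. OPENING is the opening, from 0 (shut) to 1 (fully open), set as the call begins (- or left out, the last holds). The fingers move at their own pace and stop on an object; FORCE is the grip in N (left out, the last holds). Time passes only in rows, so rows that do not move let the fingers close. It gives the time, the measured TCP pose, the force, the opening and the grip force at its end, in the units of the state.
- r.read_state(): the state, without advancing time (a new reading comes with each control period).
- r.camera(name): name is "side" or "top" or "wrist"; returns a dict with "img" (480x640x3 uint8, red, green, blue), "camera_matrix" (3x3 intrinsics, pixels), "xyz" and "attitude" of the camera in the world. Camera axes: x right, y down, z forward; pixel columns grow to the right and rows downward; lengths in m; the calibration is good to about 2 mm. The wrist camera is an equidistant fisheye: a pixel r from the principal point sees the ray r / f radians off the axis. A picture is of the moment at which its call begins. There is no depth.
- r.close_job(): hands the job in; it is judged then, once.
Trained networks look in the newest picture that a camera, given by its name, has taken for a name from the list of things; names that differ only in an ending like _2 or _b are one class to them, and where a whole thing is asked for, a point or a joint stands for the part that bears it (a point fixed in the world has none). Each returns a list of dicts, best first, with "score" (0 to 1); they miss things now and then, are a little off and sometimes report something else, mostly with a low value. They report only what shows in the picture. A call takes as long as a camera call. They do not tell look-alikes from the thing itself.
- r.outline_of(thing, camera): "mask" (480x640 bool, what is visible of it) and "bbox" ([centre column, centre row, width, height] in pixels, round what is visible of it).
The state is a dict: "time": time; "joint_positions": joint angles; "joint_vel": joint speeds; "joint_torque": joint torques, N m; "ee_pos": TCP position; "eef_rot": TCP orientation; "ft_force": force on the tool from outside, world axes, zero at the start; "torque": the same for the moment, N m; "width": finger opening in m; "grip_force": force on a finger pad.
Only numpy, scipy, OpenCV 4.12 (cv2) and the standard library are available. Lean on these libraries where they do the work, as an engineer would, in place of code of your own. Each camera call takes 0.05 s, during which the arm holds its last target. There are 200 camera calls.

## Working session

There is one attempt and no reset: what is moved stays moved. The work goes in short steps, Python scripts to look and compute and a shell command to move; the robot and the scene stay as the last step left them, time stands still between calls to the robot, and variables do not carry over. Pictures are saved under pics/ and viewed, at most 10 in all, crops included, and the job is handed in when it is done.

```bash
mkdir -p pics; ls; python3 - <<'E'
from bench import r
import cv2
s=r.read_state();print(s['time'],s['ee_pos'],s['eef_rot'],s['width'])
for n in ('top','side'):
    c=r.camera(n);cv2.imwrite(f'pics/{n}0.png',c['img'][:,:,::-1]);print(n,c['camera_matrix'],c['xyz'],c['attitude'])
    for t in ('cell_block','cell','fence','weighing_jar','beaker','spare_block','screwdriver'):
        for o in r.outline_of(t,n)[:3]:print(t,round(o['score'],2),[round(float(v)) for v in o['bbox']])
E
```

```text
pics
0.0 [ 0.26195157 -0.56704346  0.23276797] [ 9.76679415e-01  2.14701700e-01 -1.83632718e-04 -6.83601527e-04] 0.08686286788974387
top [[578.81941963   0.         317.49815166]
 [  0.         578.81941963 240.70711195]
 [  0.           0.           1.        ]] [ 0.28037285 -0.00668506  1.27800174] [ 0.7243087  -0.6820751   0.06768401 -0.07462798]
cell_block 0.74 [365, 235, 56, 46]
cell_block 0.56 [408, 325, 57, 50]
cell_block 0.29 [225, 192, 34, 35]
cell 0.69 [363, 229, 27, 15]
cell 0.63 [480, 175, 18, 35]
cell 0.6 [407, 325, 42, 19]
fence 0.74 [340, 190, 157, 44]
weighing_jar 0.71 [276, 274, 20, 27]
weighing_jar 0.45 [225, 190, 38, 39]
beaker 0.61 [225, 191, 37, 36]
spare_block 0.71 [478, 236, 36, 40]
spare_block 0.4 [226, 192, 38, 38]
screwdriver 0.71 [178, 226, 30, 73]
screwdriver 0.31 [224, 191, 38, 37]
side [[593.86991077   0.         311.83162209]
 [  0.         593.86991077 242.29977571]
 [  0.           0.           1.        ]] [ 0.51518879 -0.74491215  0.91210453] [ 9.38438945e-01 -2.56249645e-04  9.03811813e-03 -3.45326792e-01]
cell_block 0.77 [327, 291, 51, 61]
cell_block 0.77 [423, 411, 79, 70]
cell_block 0.69 [315, 141, 48, 17]
cell 0.86 [329, 284, 21, 39]
cell 0.57 [424, 405, 58, 31]
cell 0.55 [215, 326, 23, 48]
fence 0.55 [371, 273, 63, 151]
weighing_jar 0.94 [274, 211, 25, 34]
beaker 0.78 [360, 163, 30, 50]
spare_block 0.91 [335, 418, 54, 54]
screwdriver 0.94 [315, 141, 48, 15]
```

View pics/top0.png

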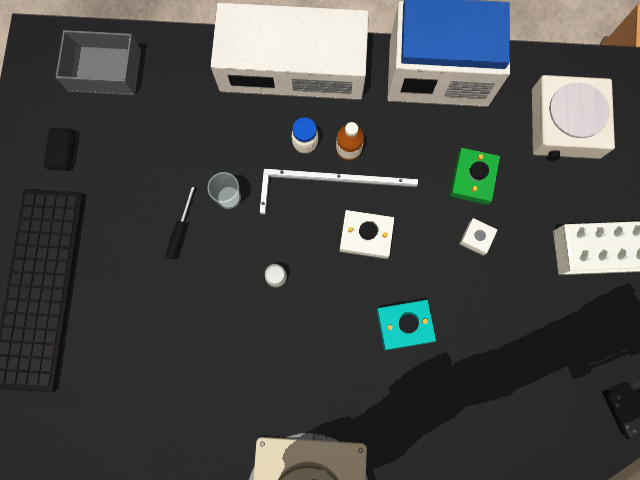

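View pics/side0.png

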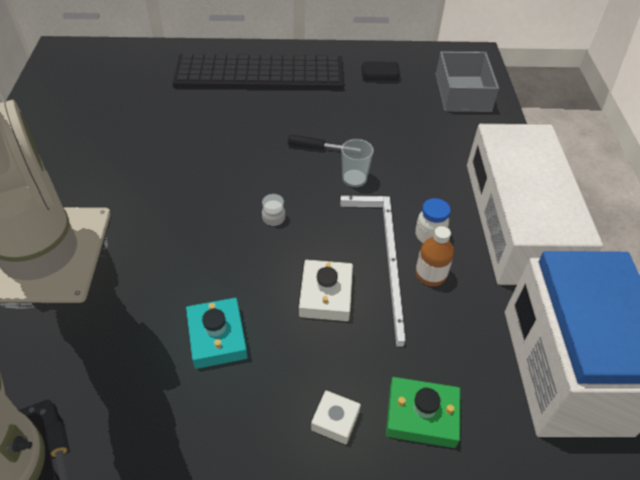

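The top view shows the white cell block at (367,234), with the fence's inside corner near (268,181) and the bottles behind the long rail at (305,135) and (350,140). The jar is at (276,274), the spare block at (479,236), and the teal and green blocks are decoys. The side view agrees, with the block at (327,290) and the corner near (387,203). I'll fit box silhouettes in both views.

```bash
cat > h.py <<'E'
import numpy as np,cv2
from scipy.spatial.transform import Rotation as R
from scipy.optimize import minimize
from bench import r
def proj(c,P):
    p=R.from_quat(c['attitude']).inv().apply(np.asarray(P)-c['xyz'])@np.array(c['camera_matrix']).T
    return p[:,:2]/p[:,2:]
def box(x0,x1,y0,y1,h): return np.array([[x,y,z] for x in(x0,x1) for y in(y0,y1) for z in(0,h)],float)
MODEL={'cell_block':[box(-.045,.045,-.055,.055,.032)],
 'fence':[box(0,.012,-.34,.012,.02),box(-.09,.012,0,.012,.02)]}
def place(B,q): return [R.from_euler('z',q[2]).apply(b)+[q[0],q[1],0] for b in B]
S=8
def render(c,B,q):
    m=np.zeros((480,640),np.uint8)
    for b in place(B,q):
        h=cv2.convexHull(proj(c,b).astype(np.float32))
        cv2.fillConvexPoly(m,np.round(h*256).astype(np.int32),255,cv2.LINE_AA,8)
    return cv2.GaussianBlur(m.astype(np.float32)/255,(0,0),1.5)
def whitemask(c,roi,hull,th=90):
    g=c['img'].astype(int); u0,v0,u1,v1=roi
    m=np.zeros((480,640),np.uint8)
    w=(g.min(2)>th)
    m[v0:v1,u0:u1]=w[v0:v1,u0:u1]
    n,l,st,_=cv2.connectedComponentsWithStats(m)
    m=(l==1+np.argmax(st[1:,4])).astype(np.uint8)
    if hull:
        p=np.argwhere(m)[:,::-1].astype(np.int32); cv2.fillConvexPoly(m,cv2.convexHull(p),1)
    return m
def fit(cs,masks,B,q0):
    T=[cv2.GaussianBlur(m.astype(np.float32),(0,0),1.5) for m in masks]
    f=lambda q:sum(((render(c,B,q)-t)**2).sum() for c,t in zip(cs,T))
    q=np.array(q0,float)
    for s in(.015,.004):
        o=minimize(f,q,method='Nelder-Mead',options=dict(initial_simplex=np.vstack([q,q+[s,0,0],q+[0,s,0],q+[0,0,s*5]]),xatol=1e-5,fatol=1e-3,maxiter=300));q=o.x
    return q,o.fun
def ground(c,uv,z):
    d=R.from_quat(c['attitude']).apply(np.linalg.inv(c['camera_matrix'])@[uv[0],uv[1],1]);return c['xyz']+d*(z-c['xyz'][2])/d[2]
def infence(qf,xy): return R.from_euler('z',-qf[2]).as_matrix()[:2,:2]@(np.asarray(xy)-qf[:2])
E
python3 - <<'E'
from h import *
t=r.camera('top');s=r.camera('side');cs=[t,s]
b0=ground(t,(367,234),.032);f0=ground(t,(268,181),.02);f1=ground(t,(417,185),.02)
print(b0,f0,f1, [ground(t,p,z) for p,z in(((276,272),.05),((480,235),.03),((225,190),.04),((304,130),.05),((350,140),.05))])
yaw=np.arctan2(*(f0-f1)[[1,0]])-np.pi/2
mb=[whitemask(t,(330,200,405,265),1),whitemask(s,(290,250,362,326),1)]
mf=[whitemask(t,(255,165,425,217),0),whitemask(s,(335,192,409,350),0)]
out=[]
for i in ([0,1],[0],[1]):
  qb,e1=fit([cs[k] for k in i],[mb[k] for k in i],MODEL['cell_block'],[b0[0],b0[1],yaw-.1])
  qf,e2=fit([cs[k] for k in i],[mf[k] for k in i],MODEL['fence'],[f0[0],f0[1],yaw])
  print(i,qb,e1,qf,e2,'block in fence mm',infence(qf,qb[:2])*1e3,np.degrees(qb[2]-qf[2]))
  if i==[0,1]: out=(qb,qf)
np.save('q.npy',out)
for c,n in((t,'t'),(s,'s')):
    im=c['img'][:,:,::-1].copy()
    for nm,q in(('cell_block',out[0]),('fence',out[1])):
        for b in place(MODEL[nm],q):
            cv2.polylines(im,[np.round(cv2.convexHull(proj(c,b).astype(np.float32))).astype(int)],True,(0,0,255),1)
    cv2.imwrite(f'pics/o_{n}.png',im)
a=cv2.imread('pics/o_t.png')[150:290,200:440];b=cv2.imread('pics/o_s.png')[180:360,250:440]
cv2.imwrite('pics/o.png',np.hstack([cv2.resize(a,(440,257)),np.zeros((257,2,3),np.uint8),cv2.resize(b,(271,257))]))
print(mb[0].sum(),mf[0].sum())
E
```

```text
[ 0.55609262 -0.09450868  0.032     ] [0.66821539 0.1339299  0.02      ] [ 0.67876692 -0.20328398  0.02      ] [array([0.45727017, 0.09770623, 0.05      ]), array([ 0.56910753, -0.34314927,  0.03      ]), array([0.63556892, 0.22559025, 0.04      ]), array([0.78329259, 0.05883933, 0.05      ]), array([ 0.76557189, -0.04581141,  0.05      ])]
[0, 1] [ 0.56017127 -0.09468263 -0.09122772] 22.69835662841797 [ 0.68702237  0.13417304 -0.01389399] 61.74309158325195 block in fence mm [-123.65923953 -230.59599341] -4.430896358797825
[0] [ 0.55955453 -0.09395595 -0.09800569] 6.4782514572143555 [ 0.68623387  0.13536902 -0.01367838] 36.72871017456055 block in fence mm [-123.53078633 -231.03623826] -4.831598637174914
[1] [ 0.56058535 -0.09538888 -0.09577026] 9.565752983093262 [ 0.68775287  0.13334584 -0.01349638] 6.067467212677002 block in fence mm [-124.06894033 -230.43012965] -4.71394635413576
2187 1442
```

View pics/o.png

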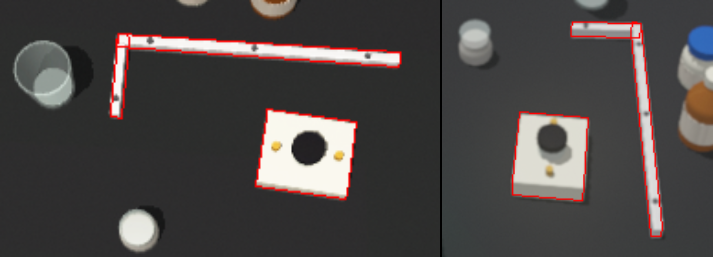

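The overlay fits both views: block about (0.560, -0.095), turned -4.7° from the fence, and corner at (0.687, 0.134). Plan: push +x with both open fingers on the long side, then +y on the end, then seat it. First I'll turn to the fence yaw.

```bash
cat > go.py <<'E'
# python3 go.py fx fy z yawoff : delta in tool axes to a target given in fence frame (mm)
import sys
from h import *
qf=np.load('q.npy')[1]; s=r.read_state()
a=[float(v) for v in sys.argv[1:]]
Rt=R.from_quat(s['eef_rot']); M=Rt.as_matrix(); p=np.array(s['ee_pos'])
yaw=np.arctan2(M[1,0],M[0,0])
f=infence(qf,p[:2])*1e3
print('t %.2f'%s['time'],'fence xy',f.round(1),'z',(p[2]*1e3).round(1),'yaw rel deg',np.degrees(yaw-qf[2]).round(2),'F',(R.from_euler('z',-qf[2]).apply(s['ft_force'])).round(1),'tilt',M[2].round(3),'q',np.round(s['joint_positions'],2))
if a:
    w=qf[:2]+R.from_euler('z',qf[2]).as_matrix()[:2,:2]@np.array(a[:2])/1e3
    print('tool delta mm',(Rt.inv().apply(np.r_[w,a[2]/1e3]-p)*1e3).round(1),'turn',(-(np.radians(a[3])+qf[2]-yaw)).round(3))
E
python3 -m pendant '[[0,0,0,0.112],[0,0,0,0.112],[0,0,0,0.112],[0,0,0,0.111]]' 1; python3 go.py -220 -238 150 0
```

```text
time: 1.23
ee_pos: [0.2621, -0.5674, 0.2336]
eef_rot: [1.0, -0.01, 0.0, 0.0]
ft_force: [0.1, -0.1, -0.4]
width: 0.087
grip_force: 0.0
t 1.23 fence xy [-415.1 -707.4] z 233.6 yaw rel deg -0.34 F [ 0.1 -0.1 -0.4] tilt [ 0.  0. -1.] q [ 1.07  0.33 -0.    1.46  0.    1.35 -0.53]
tool delta mm [ 192.3 -470.5   83.6] turn -0.006
```

```bash
python3 -m pendant '[[0.0148,-0.0362,0,0],[0.0148,-0.0362,0,0],[0.0148,-0.0362,0,0],[0.0148,-0.0362,0,0],[0.0148,-0.0362,0,0],[0.0148,-0.0362,0,0],[0.0148,-0.0362,0,0],[0.0148,-0.0362,0,0]]'; python3 -m pendant '[[0.0148,-0.0362,0,0],[0.0148,-0.0362,0,0],[0.0148,-0.0362,0,0],[0.0148,-0.0362,0,0],[0.0148,-0.0362,0,0],[0,0,0.03,0],[0,0,0.03,0],[0,0,0,0]]'; python3 go.py -220 -238 24 0
```

```text
time: 1.9
ee_pos: [0.385, -0.2777, 0.2338]
eef_rot: [1.0, -0.007, 0.0, 0.0]
ft_force: [0.8, -0.9, 0.3]
width: 0.0873
grip_force: 0.0
time: 2.57
ee_pos: [0.4586, -0.0986, 0.169]
eef_rot: [1.0, -0.006, -0.003, -0.001]
ft_force: [-1.0, -0.6, -0.4]
width: 0.0873
grip_force: 0.0
t 2.57 fence xy [-225.2 -235.9] z 169.0 yaw rel deg 0.07 F [-0.9 -0.6 -0.4] tilt [-0.007 -0.002 -1.   ] q [ 0.55  0.07 -0.45  1.92  0.03  1.17 -1.49]
tool delta mm [  6.2   2.3 145. ] turn 0.001
```

```bash
python3 -m pendant '[[0.001,0,0.03,0],[0.001,0,0.03,0],[0.001,0,0.03,0],[0.001,0,0.03,0],[0,0,0.02,0],[0,0,0.01,0],[0,0,0.005,0],[0,0,0,0]]'; python3 go.py -180 -238 22 0
```

```text
time: 3.23
ee_pos: [0.4655, -0.1, 0.0189]
eef_rot: [1.0, -0.007, -0.0, 0.0]
ft_force: [0.6, -0.2, 0.2]
width: 0.0869
grip_force: 0.0
t 3.23 fence xy [-218.3 -237.2] z 18.9 yaw rel deg -0.05 F [ 0.6 -0.2  0.2] tilt [-0.  0. -1.] q [ 0.51  0.29 -0.43  2.04  0.16  0.84 -1.6 ]
tool delta mm [38.3  0.7 -3.1] turn -0.001
```

```bash
python3 -m pendant '[[0.008,0,-0.004,0],[0.008,0,0,0],[0.008,0,0,0],[0.008,0,0,0],[0.006,0,0,0],[0.006,0,0,0],[0.006,0,0,0],[0.006,0,0,0]]';python3 go.py; python3 -m pendant '[[0.006,0,0,0],[0.006,0,0,0],[0.006,0,0,0],[0.006,0,0,0],[0.006,0,0,0],[0.006,0,0,0],[0.006,0,0,0],[0,0,0,0]]'; python3 go.py -104 -238 22 0
```

```text
time: 3.9
ee_pos: [0.5205, -0.1004, 0.0222]
eef_rot: [1.0, -0.007, -0.001, 0.0]
ft_force: [-6.4, 0.5, 6.4]
width: 0.087
grip_force: 3.6
t 3.90 fence xy [-163.2 -236.9] z 22.2 yaw rel deg -0.02 F [-6.4  0.4  6.4] tilt [-0.003  0.    -1.   ] q [ 0.47  0.39 -0.42  1.9   0.2   0.9  -1.63]
time: 4.57
ee_pos: [0.5638, -0.1008, 0.0223]
eef_rot: [1.0, -0.007, -0.0, -0.0]
ft_force: [-0.2, -0.2, 0.5]
width: 0.0873
grip_force: 0.0
t 4.57 fence xy [-119.9 -236.7] z 22.3 yaw rel deg -0.0 F [-0.2 -0.2  0.5] tilt [-0. -0. -1.] q [ 0.43  0.46 -0.41  1.79  0.22  0.93 -1.65]
tool delta mm [15.9  1.3  0.3] turn -0.0
```

```bash
cat > meas.py <<'E'
import sys
from h import *
qb,qf=np.load('q.npy'); g=[float(v) for v in sys.argv[1:4]]
names=sys.argv[4].split(',')
w=np.r_[qf[:2]+R.from_euler('z',qf[2]).as_matrix()[:2,:2]@np.array(g[:2])/1e3,qf[2]+np.radians(g[2])]
cs=[r.camera(n) for n in names];ms=[]
for c in cs:
    p=proj(c,place(MODEL['cell_block'],w)[0]);lo=p.min(0).astype(int)-10;hi=p.max(0).astype(int)+10
    ms.append(whitemask(c,(lo[0],lo[1],hi[0],hi[1]),1))
im=[]
for i,c in enumerate(cs):
    q,e=fit([c],[ms[i]],MODEL['cell_block'],w)
    print(names[i],'block in fence',(infence(qf,q[:2])*1e3).round(1),np.degrees(q[2]-qf[2]).round(2),'err',round(float(e),1))
    o=c['img'][:,:,::-1].copy();cc=proj(c,[[*w[:2],.02]])[0].astype(int)
    im.append(cv2.resize(o[max(cc[1]-90,0):cc[1]+90,max(0,cc[0]-90):cc[0]+90],(390,390)))
if len(sys.argv)>5: cv2.imwrite(f'pics/{sys.argv[5]}.png',np.hstack(im))
E
python3 meas.py -64 -231 0 top,side m1
```

```text
top block in fence [ -76.8 -252.5] 0.26 err 885.6
side block in fence [ -59.4 -230.2] -4.9 err 254.9
```

View pics/m1.png

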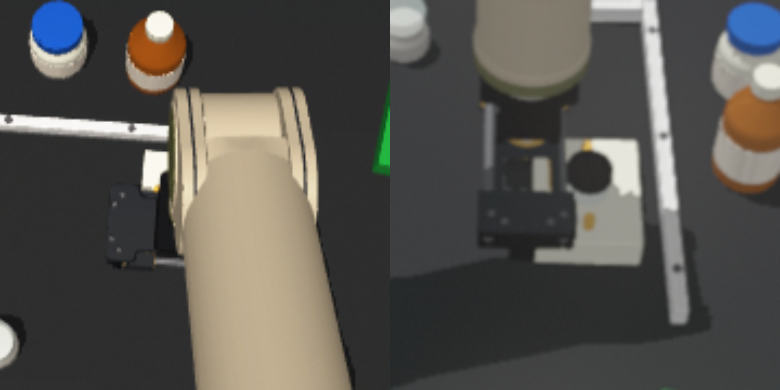

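The side view shows the block straight and about 15–18 mm from the long rail (edge ~643 against rail ~662 in the crop). The top view is blocked by the arm. I'll continue to nearly touching.

```bash
python3 -m pendant '[[0.004,0,0,0],[0.004,0,0,0],[0.004,0,0,0],[0.003,0,0,0],[0,0,0,0]]';python3 go.py; python3 -m pendant '[[0.001,0,0,0],[0.001,0,0,0],[0,0,0,0]]'; python3 go.py
```

```text
time: 5.08
ee_pos: [0.5787, -0.1012, 0.0224]
eef_rot: [1.0, -0.007, 0.0, -0.0]
ft_force: [-0.4, -0.2, -0.1]
width: 0.0866
grip_force: 0.2
t 5.08 fence xy [-105.1 -236.8] z 22.4 yaw rel deg -0.01 F [-0.4 -0.2 -0.1] tilt [ 0. -0. -1.] q [ 0.42  0.49 -0.4   1.75  0.23  0.95 -1.66]
time: 5.33
ee_pos: [0.5802, -0.1012, 0.0224]
eef_rot: [1.0, -0.007, -0.0, -0.0]
ft_force: [-1.9, -0.1, -0.8]
width: 0.0871
grip_force: 1.1
t 5.33 fence xy [-103.5 -236.9] z 22.4 yaw rel deg -0.02 F [-1.9 -0.1 -0.8] tilt [-0. -0. -1.] q [ 0.42  0.49 -0.4   1.75  0.23  0.95 -1.66]
```

```bash
python3 -m pendant '[[-0.01,0,0,0],[-0.03,0,0,0],[-0.03,0,0,0],[0,0,-0.04,0],[0,0,-0.04,0],[0,0,-0.04,0],[0,0,0,0]]' 0.3; python3 go.py -65 -330 150 90; python3 - <<'E'
from h import *
qf=np.load('q.npy')[1];s=r.camera('side');
for uv in((419,277),(418,238),(433,284)):
  for z in(0,.03,.06): print(uv,z,(infence(qf,ground(s,uv,z)[:2])*1e3).round())
E
python3 meas.py -50 -232 0 side
```

```text
time: 5.92
ee_pos: [0.5148, -0.1006, 0.1509]
eef_rot: [1.0, -0.007, 0.007, 0.001]
ft_force: [1.5, 0.4, 0.6]
width: 0.0482
grip_force: 0.0
t 5.92 fence xy [-169.  -237.1] z 150.9 yaw rel deg -0.0 F [1.5 0.4 0.6] tilt [ 0.013  0.003 -1.   ] q [ 0.52  0.2  -0.45  1.82  0.1   1.13 -1.56]
tool delta mm [103.9  92.8   2.5] turn -1.571
(419, 277) 0 [  58. -188.]
(419, 277) 0.03 [  50. -211.]
(419, 277) 0.06 [  43. -234.]
(418, 238) 0 [ 66. -89.]
(418, 238) 0.03 [  59. -115.]
(418, 238) 0.06 [  52. -141.]
(433, 284) 0 [  83. -204.]
(433, 284) 0.03 [  75. -227.]
(433, 284) 0.06 [  67. -249.]
side block in fence [ -40.  -229.7] 4.41 err 685.6
```

```bash
python3 -m pendant '[[0,0.031,0,-0.12],[0,0,0,-0.12],[0,0,0,-0.12],[0,0,0,-0.12],[0,0,0,-0.12],[0,0,0,-0.12],[0,0,0,-0.12],[0,0,0,-0.12]]' 0.35;python3 -m pendant '[[0,0,0,-0.12],[0,0,0,-0.12],[0,0,0,-0.12],[0,0,0,-0.12],[0,0,0,-0.13],[0,0,0,0]]'; python3 go.py -58 -330 150 90; python3 meas.py -50 -232 0 top,side m2
```

```text
time: 6.68
ee_pos: [0.5094, -0.1311, 0.1411]
eef_rot: [0.889, 0.458, -0.0, -0.001]
ft_force: [0.2, -0.2, 0.8]
width: 0.0305
grip_force: 0.0
time: 7.18
ee_pos: [0.5093, -0.1312, 0.1413]
eef_rot: [0.712, 0.702, -0.0, -0.001]
ft_force: [-0.0, -0.4, 0.0]
width: 0.0304
grip_force: 0.0
t 7.18 fence xy [-174.  -267.8] z 141.3 yaw rel deg 90.0 F [ 0.  -0.4  0. ] tilt [ 0.001 -0.001 -1.   ] q [ 0.71  0.25 -0.61  1.81  0.15  1.13  0.03]
tool delta mm [-62.2 116.   -8.9] turn 0.0
top block in fence [ -39.8 -201.9] -3.46 err 251.2
side block in fence [ -40.  -229.7] 4.4 err 691.0
```

View pics/m2.png

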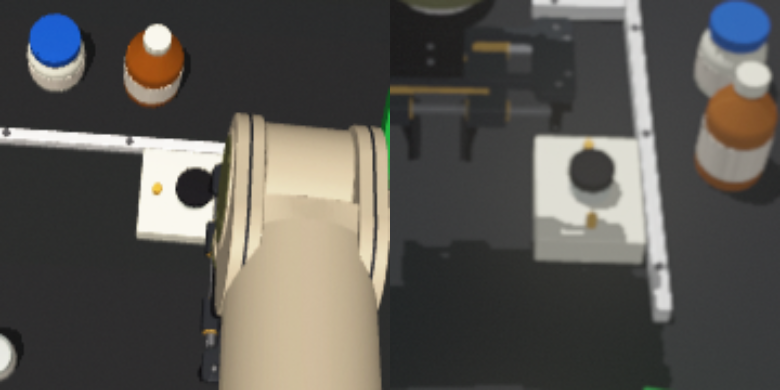

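The block is parallel to the long rail and within a few mm of it (right edge ~640 in the side crop, at the rail). Next I'll go behind its near end.

```bash
python3 -m pendant '[[-0.0155,0.029,0,0],[-0.0155,0.029,0,0],[-0.0155,0.029,0,0],[-0.0155,0.029,0,0],[0,0,0.03,0],[0,0,0.03,0],[0,0,0,0]]'; python3 go.py -58 -330 24 90
```

```text
time: 7.87
ee_pos: [0.6212, -0.1949, 0.0757]
eef_rot: [0.715, 0.699, -0.002, -0.004]
ft_force: [-2.3, -0.0, -1.4]
width: 0.0304
grip_force: 0.0
t 7.87 fence xy [ -61.2 -329.9] z 75.7 yaw rel deg 89.43 F [-2.3 -0.1 -1.4] tilt [ 0.003 -0.009 -1.   ] q [ 0.62  0.58 -0.53  1.52  0.31  1.13  0.01]
tool delta mm [-0.2  3.7 51.7] turn -0.01
```

```bash
python3 -m pendant '[[0,0.001,0.025,0],[0,0.001,0.02,0],[0,0,0,0],[0.008,0,0,0],[0.008,0,0,0],[0.006,0,0,0],[0.006,0,0,0],[0,0,0,0]]'; python3 go.py -58 -300 23 90; python3 -m pendant '[[0.006,0,0,0],[0.006,0,0,0],[0.008,0,0,0],[0.008,0,0,0],[0.008,0,0,0],[0.008,0,0,0],[0.008,0,0,0],[0,0,0,0]]'; python3 go.py -58 -122 23 90;python3 meas.py -47 -185 0 top,side m3
```

```text
time: 8.53
ee_pos: [0.6278, -0.1652, 0.0389]
eef_rot: [0.713, 0.701, 0.001, 0.0]
ft_force: [-0.1, 0.4, 0.1]
width: 0.0306
grip_force: 0.0
t 8.53 fence xy [ -55.  -300.2] z 38.9 yaw rel deg 89.77 F [-0.1  0.4  0.1] tilt [ 0.     0.002 -1.   ] q [ 0.58  0.61 -0.52  1.56  0.33  1.06 -0.05]
tool delta mm [ 0.2 -3.  15.9] turn -0.004
time: 9.2
ee_pos: [0.6284, -0.1134, 0.0379]
eef_rot: [0.713, 0.701, 0.0, -0.0]
ft_force: [0.1, -0.5, 1.0]
width: 0.0302
grip_force: 0.1
t 9.20 fence xy [ -55.2 -248.3] z 37.9 yaw rel deg 89.76 F [ 0.1 -0.5  1. ] tilt [ 0.001  0.001 -1.   ] q [ 0.51  0.59 -0.54  1.59  0.34  1.05 -0.14]
tool delta mm [126.3  -3.4  15. ] turn -0.004
top block in fence [ -42.3 -166.4] 4.55 err 150.2
side block in fence [ -10.3 -198.1] -16.02 err 2178.0
```

View pics/m3.png

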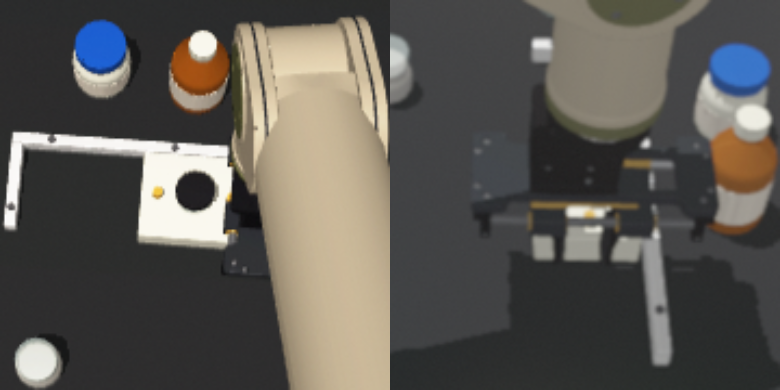

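The top view shows the block moving along the rail at about y -185. The side view shows the hand's right edge near the brown bottle, and the fingers are a bit high (z 38). I'll back off, shift away from the bottle, lower, and continue.

```bash
python3 -m pendant '[[-0.01,0,0,0],[0,-0.007,0,-0.004],[0,0,0.009,0],[0,0,0.006,0],[0,0,0,0],[0,0,0,0]]' 0.3; python3 go.py -62 -122 23 90
```

```text
time: 9.8
ee_pos: [0.6204, -0.1252, 0.0217]
eef_rot: [0.713, 0.701, -0.0, -0.001]
ft_force: [-0.2, 0.1, -0.6]
width: 0.026
grip_force: 0.0
t 9.80 fence xy [ -63.  -260.3] z 21.7 yaw rel deg 89.89 F [-0.2  0.1 -0.6] tilt [ 0.001 -0.001 -1.   ] q [ 0.53  0.6  -0.53  1.62  0.34  1.02 -0.12]
tool delta mm [138.3   0.8  -1.2] turn -0.002
```

```bash
python3 -m pendant '[[0.006,0,0,0],[0.006,0,0,0],[0.006,0,0,0],[0.006,0,0,0],[0.006,0,0,0],[0.006,0,0,0],[0.006,0,0,0],[0.006,0,0,0]]'; python3 go.py -62 -122 23 90; python3 -m pendant '[[0.006,0,0,0],[0.006,0,0,0],[0.006,0,0,0],[0.006,0,0,0],[0.006,0,0,0],[0.006,0,0,0],[0,0,0,0]]'; python3 go.py -62 -122 23 90;python3 meas.py -47 -105 0 top,side m4
```

```text
time: 10.47
ee_pos: [0.6218, -0.0773, 0.0228]
eef_rot: [0.713, 0.701, -0.0, 0.0]
ft_force: [-0.1, -4.1, 1.9]
width: 0.026
grip_force: 2.1
t 10.47 fence xy [ -62.2 -212.3] z 22.8 yaw rel deg 89.87 F [-0.  -4.1  1.9] tilt [-0.001  0.    -1.   ] q [ 0.47  0.59 -0.54  1.64  0.35  1.01 -0.2 ]
tool delta mm [90.3  0.  -0.3] turn -0.002
time: 11.05
ee_pos: [0.6223, -0.0394, 0.0227]
eef_rot: [0.712, 0.702, 0.0, -0.0]
ft_force: [-1.0, 0.1, -0.2]
width: 0.0259
grip_force: 0.0
t 11.05 fence xy [ -62.3 -174.4] z 22.7 yaw rel deg 89.98 F [-1.   0.1 -0.2] tilt [ 0.001  0.    -1.   ] q [ 0.41  0.59 -0.55  1.64  0.35  1.01 -0.27]
tool delta mm [52.4  0.3 -0.2] turn -0.0
top block in fence [ -37.2 -111. ] 4.19 err 1287.9
side block in fence [ -15.2 -125.7] -9.6 err 1904.7
```

View pics/m4.png

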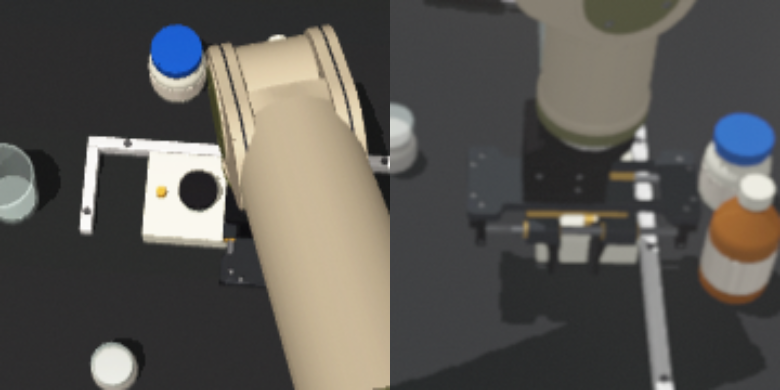

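The block's leading end is about 50 mm from the short rail (147 against 97 in the top crop), still along the long rail, and the bottles haven't moved. Continuing.

```bash
python3 -m pendant '[[0.006,0,0,0],[0.006,0,0,0],[0.006,0,0,0],[0.006,0,0,0],[0.006,0,0,0],[0.006,0,0,0],[0.005,0,0,0],[0,0,0,0]]'; python3 go.py; python3 -m pendant '[[0.002,0,0,0],[0.002,0,0,0],[0.002,0,0,0],[0,0,0,0]]'; python3 go.py;python3 -m pendant '[[0.002,0,0,0],[0.001,0,0,0],[0,0,0,0]]'; python3 go.py
```

```text
time: 11.82
ee_pos: [0.6229, 0.0016, 0.0226]
eef_rot: [0.712, 0.702, 0.0, -0.0]
ft_force: [-0.1, 1.1, 0.0]
width: 0.026
grip_force: 0.0
t 11.82 fence xy [ -62.3 -133.5] z 22.6 yaw rel deg 89.99 F [-0.2  1.1  0. ] tilt [ 0.001  0.    -1.   ] q [ 0.35  0.59 -0.56  1.65  0.35  1.01 -0.33]
time: 12.15
ee_pos: [0.6232, 0.0053, 0.0227]
eef_rot: [0.713, 0.701, 0.0, 0.0]
ft_force: [0.3, -2.5, -0.0]
width: 0.0262
grip_force: 1.5
t 12.15 fence xy [ -62.  -129.7] z 22.7 yaw rel deg 89.86 F [ 0.3 -2.5 -0. ] tilt [-0.  0. -1.] q [ 0.35  0.59 -0.56  1.65  0.36  1.01 -0.34]
time: 12.4
ee_pos: [0.6232, 0.0086, 0.0227]
eef_rot: [0.713, 0.701, 0.0, 0.0]
ft_force: [1.0, -2.5, 1.6]
width: 0.026
grip_force: 1.6
t 12.40 fence xy [ -62.1 -126.5] z 22.7 yaw rel deg 89.88 F [ 1.  -2.5  1.6] tilt [-0.  0. -1.] q [ 0.34  0.59 -0.56  1.65  0.36  1.01 -0.35]
```

```bash
python3 -m pendant '[[0.002,0,0,0],[0.002,0,0,0],[0,0,0,0]]'; python3 go.py;python3 -m pendant '[[0.001,0,0,0],[0.001,0,0,0],[0.001,0,0,0],[0,0,0,0]]'; python3 go.py;python3 meas.py -47 -57 0 top,side m5
```

```text
time: 12.65
ee_pos: [0.6233, 0.0129, 0.0227]
eef_rot: [0.713, 0.702, 0.0, 0.0]
ft_force: [0.2, -3.4, 2.3]
width: 0.0258
grip_force: 1.9
t 12.65 fence xy [ -62.1 -122.1] z 22.7 yaw rel deg 89.9 F [ 0.3 -3.4  2.3] tilt [ 0.  0. -1.] q [ 0.34  0.59 -0.56  1.64  0.36  1.01 -0.36]
time: 12.98
ee_pos: [0.6233, 0.0144, 0.0227]
eef_rot: [0.713, 0.701, -0.0, 0.001]
ft_force: [-0.4, -6.5, 3.4]
width: 0.0265
grip_force: 3.5
t 12.98 fence xy [ -62.1 -120.6] z 22.7 yaw rel deg 89.84 F [-0.3 -6.5  3.4] tilt [-0.001  0.    -1.   ] q [ 0.33  0.59 -0.56  1.64  0.36  1.01 -0.36]
top block in fence [-47.7 -60.5] -7.44 err 1234.6
side block in fence [-13.6 -79.3] -12.62 err 1512.1
```

View pics/m5.png

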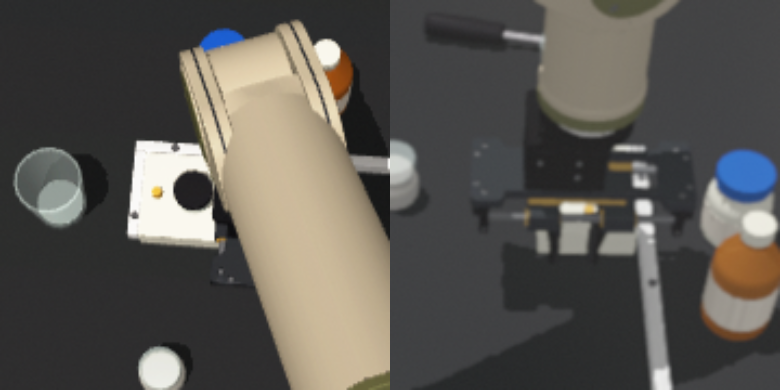

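The end has reached the short rail (force rising, no dark gap visible at ~138). I'll press a bit more, back off, lift clear and set up for the long side.

```bash
python3 -m pendant '[[0.001,0,0,0],[0.001,0,0,0],[0.001,0,0,0],[0,0,0,0]]'; python3 go.py; python3 -m pendant '[[-0.01,0,0,0],[-0.02,0,0,0],[-0.02,0,0,0],[-0.01,-0.02,-0.03,0],[0,-0.03,-0.04,0],[0,-0.04,-0.04,0],[0,-0.04,-0.02,0],[0,0,0,0]]'; python3 go.py -190 -80 150 0; python3 meas.py -45 -56 0 top m6;python3 meas.py -45 -56 0 side m6b
```

```text
time: 13.42
ee_pos: [0.6233, 0.0145, 0.0227]
eef_rot: [0.714, 0.7, -0.002, 0.002]
ft_force: [-0.9, -14.0, 5.3]
width: 0.0263
grip_force: 7.1
t 13.42 fence xy [ -62.  -120.5] z 22.7 yaw rel deg 89.73 F [ -0.7 -14.    5.3] tilt [-0.005 -0.    -1.   ] q [ 0.33  0.59 -0.56  1.64  0.36  1.01 -0.37]
time: 14.08
ee_pos: [0.5075, -0.0385, 0.1377]
eef_rot: [0.712, 0.702, 0.0, 0.002]
ft_force: [2.1, 0.1, -0.2]
width: 0.0261
grip_force: 0.0
t 14.08 fence xy [-177.1 -175.1] z 137.7 yaw rel deg 89.99 F [ 2.1  0.1 -0.2] tilt [-0.002  0.003 -1.   ] q [ 0.58  0.22 -0.66  1.86  0.15  1.11 -0.14]
tool delta mm [ 95.1 -12.9 -12.6] turn 1.571
top block in fence [-45.7 -55.8] -0.75 err 797.7
side block in fence [-36.5 -64.2] 2.02 err 316.3
```

```bash
python3 -c "
import cv2,numpy as np
cv2.imwrite('pics/m67.png',np.hstack([cv2.imread('pics/m6.png'),cv2.imread('pics/m6b.png')]))"
```

```text
(no output)
```

View pics/m67.png

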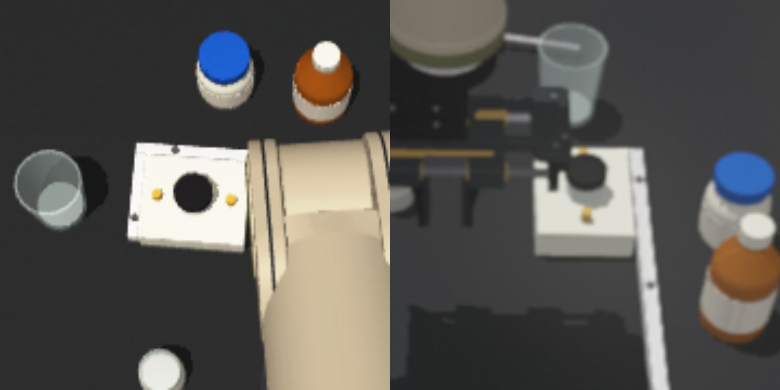

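The block is nearly home; in the side crop its edge at 633 meets the long rail. Now I'll turn back and seat the long side with both fingers.

```bash
python3 -m pendant '[[0,0,0,0.12],[0,0,0,0.12],[0,0,0,0.12],[0,0,0,0.12],[0,0,0,0.12],[0,0,0,0.12],[0,0,0,0.12],[0,0,0,0.12]]' 0.6;python3 -m pendant '[[0,0,0,0.12],[0,0,0,0.12],[0,0,0,0.12],[0,0,0,0.12],[0,0,0,0.13],[0,0,0,0]]'; python3 go.py -150 -62 140 0
```

```text
time: 14.85
ee_pos: [0.5109, -0.0388, 0.1326]
eef_rot: [0.957, 0.291, -0.0, -0.001]
ft_force: [0.1, -1.0, 0.9]
width: 0.0517
grip_force: 0.0
time: 15.35
ee_pos: [0.5109, -0.0389, 0.1327]
eef_rot: [1.0, -0.008, -0.001, -0.001]
ft_force: [1.2, -0.4, 1.5]
width: 0.0522
grip_force: 0.0
t 15.35 fence xy [-173.7 -175.5] z 132.7 yaw rel deg -0.08 F [ 1.2 -0.4  1.5] tilt [-0.002 -0.001 -1.   ] q [ 0.42  0.21 -0.48  1.86  0.1   1.1  -1.68]
tool delta mm [  23.6 -113.5   -7.2] turn -0.001
```

```bash
python3 -m pendant '[[0.008,-0.037,0,0],[0.008,-0.038,0,0],[0.008,-0.038,0,0],[0,0,0,0],[0,0,0.035,0],[0,0,0.035,0],[0,0,0.02,0],[0,0,0,0]]'; python3 go.py -150 -62 23 0
```

```text
time: 16.02
ee_pos: [0.5326, 0.0732, 0.0388]
eef_rot: [1.0, -0.003, -0.004, -0.0]
ft_force: [-0.6, -0.8, -0.3]
width: 0.0523
grip_force: 0.0
t 16.02 fence xy [-153.6  -63.1] z 38.8 yaw rel deg 0.5 F [-0.6 -0.8 -0.3] tilt [-0.008 -0.    -1.   ] q [ 0.22  0.4  -0.52  1.86  0.23  0.95 -1.97]
tool delta mm [ 3.7 -1.1 15.8] turn 0.009
```

```bash
python3 -m pendant '[[0.004,0,0.012,0],[0.008,0,0,0],[0.008,0,0,0],[0.008,0,0,0],[0.008,0,0,0],[0.006,0,0,0],[0,0,0,0]]'; python3 go.py;  python3 -m pendant '[[0.002,0,0,0],[0.002,0,0,0],[0.001,0,0,0],[0,0,0,0]]'; python3 go.py
```

```text
time: 16.6
ee_pos: [0.5794, 0.0726, 0.0326]
eef_rot: [1.0, -0.005, 0.001, -0.0]
ft_force: [-0.6, 0.0, -0.0]
width: 0.0521
grip_force: 0.0
t 16.60 fence xy [-106.7  -63.1] z 32.6 yaw rel deg 0.19 F [-0.6 -0.  -0. ] tilt [ 0.002 -0.    -1.   ] q [ 0.2   0.48 -0.49  1.75  0.27  0.97 -1.98]
time: 16.93
ee_pos: [0.5821, 0.0725, 0.0319]
eef_rot: [1.0, -0.005, -0.001, 0.0]
ft_force: [-3.7, -0.1, 1.9]
width: 0.0519
grip_force: 1.7
t 16.93 fence xy [-104.   -63.1] z 31.9 yaw rel deg 0.21 F [-3.7 -0.2  1.9] tilt [-0.001  0.    -1.   ] q [ 0.19  0.49 -0.49  1.74  0.27  0.97 -1.98]
```

```bash
python3 -m pendant '[[-0.008,0,0,0],[0,0,0.009,0],[0,0,0,0.003],[0.005,0,0,0],[0.003,0,0,0],[0.002,0,0,0],[0.001,0,0,0],[0,0,0,0]]'; python3 go.py;  python3 -m pendant '[[0.001,0,0,0],[0.001,0,0,0],[0,0,0,0]]'; python3 go.py
```

```text
time: 17.6
ee_pos: [0.5855, 0.0725, 0.0229]
eef_rot: [1.0, -0.007, -0.001, 0.0]
ft_force: [-5.3, -0.1, 1.6]
width: 0.0525
grip_force: 2.0
t 17.60 fence xy [-100.7  -63.1] z 22.9 yaw rel deg 0.04 F [-5.3 -0.2  1.6] tilt [-0.001  0.    -1.   ] q [ 0.19  0.51 -0.48  1.74  0.28  0.96 -1.99]
time: 17.85
ee_pos: [0.5861, 0.0725, 0.0228]
eef_rot: [1.0, -0.006, -0.002, 0.0]
ft_force: [-11.6, -0.5, 8.5]
width: 0.0519
grip_force: 5.7
t 17.85 fence xy [-100.1  -63.1] z 22.8 yaw rel deg 0.06 F [-11.6  -0.6   8.5] tilt [-0.004  0.001 -1.   ] q [ 0.19  0.51 -0.48  1.74  0.28  0.97 -1.99]
```

```bash
python3 -m pendant '[[0.001,0,0,0],[0.001,0,0,0],[0,0,0,0]]'; python3 go.py;  python3 -m pendant '[[-0.01,0,0,0],[-0.02,0,0,0],[-0.02,0,0,0],[0,0,-0.04,0],[0,0,-0.04,0],[0,0,-0.04,0],[0,0.03,0,0],[0,0.04,0,0]]';python3 -m pendant '[[0,0.04,0,0],[0,0.04,0,0],[0,0.04,0,0],[0,0.04,0,0],[0,0.04,0,0],[0,0.04,0,0],[0,0.04,0,0],[0,0,0,0]]'; python3 - <<'E'
from h import *
qb,qf=np.load('q.npy');t=r.camera('top');s=r.camera('side')
def joint(q): return MODEL['fence'],q
# union silhouette of fence + block, fence refit along with block: 6 params
B=MODEL['cell_block'];F=MODEL['fence']
w=np.r_[qf[:2]+R.from_euler('z',qf[2]).as_matrix()[:2,:2]@[-.045,-.055],qf[2]]
ims=[]
for c,n in((t,'top'),(s,'side')):
    p=np.vstack([proj(c,b) for b in place(F,qf)+place(B,w)]);lo=p.min(0).astype(int)-6;hi=p.max(0).astype(int)+6
    m=whitemask(c,(lo[0],lo[1],hi[0],hi[1]),0)
    cv2.fillConvexPoly(m,np.round(cv2.convexHull(proj(c,place([B[0]*[.9,.9,1]],w)[0]).astype(np.float32))).astype(np.int32),1)
    T=cv2.GaussianBlur(m.astype(np.float32),(0,0),1.5)
    f=lambda v:((np.maximum(render(c,F,qf+v[3:]),render(c,B,w+v[:3]))-T)**2).sum()
    o=minimize(f,np.zeros(6),method='Nelder-Mead',options=dict(initial_simplex=np.vstack([np.zeros(6),np.eye(6)*.006]),maxiter=1500,xatol=1e-5,fatol=1e-3))
    v=o.x;print(n,'block in fence',(infence(qf+v[3:],(w+v[:3])[:2])*1e3).round(1),np.degrees((w+v[:3]-qf-v[3:])[2]).round(2),'err',round(float(o.fun),1))
    cc=proj(c,[[*w[:2],.02]])[0].astype(int);im=c['img'][:,:,::-1]
    ims.append(cv2.resize(im[cc[1]-55:cc[1]+55,cc[0]-55:cc[0]+55],(390,390),interpolation=cv2.INTER_CUBIC))
cv2.imwrite('pics/f.png',np.hstack(ims))
for a,b in(('weighing_jar',t),('beaker',t),('screwdriver',t),('spare_block',t)):
    print(a,[[round(float(v)) for v in o['bbox']] for o in r.outline_of(a,'top')[:1]],[[round(float(v)) for v in o['bbox']] for o in r.outline_of(a,'side')[:1]])
E
python3 go.py
```

```text
time: 18.1
ee_pos: [0.5861, 0.0724, 0.0227]
eef_rot: [1.0, -0.006, -0.004, 0.001]
ft_force: [-21.5, -1.8, 16.1]
width: 0.0521
grip_force: 10.7
t 18.10 fence xy [-100.   -63.1] z 22.7 yaw rel deg 0.07 F [-21.5  -2.1  16.1] tilt [-0.008  0.002 -1.   ] q [ 0.19  0.52 -0.48  1.73  0.28  0.97 -1.99]
time: 18.77
ee_pos: [0.5411, 0.0063, 0.1466]
eef_rot: [1.0, -0.003, 0.004, -0.001]
ft_force: [1.1, -1.3, -1.3]
width: 0.0521
grip_force: 0.0
time: 19.43
ee_pos: [0.533, -0.2871, 0.1429]
eef_rot: [1.0, -0.012, 0.0, 0.002]
ft_force: [-0.3, -1.5, 0.1]
width: 0.0522
grip_force: 0.0
top block in fence [-42.4 -51.6] -0.12 err 21.6
side block in fence [-53.7 -62. ] 0.24 err 636.2
weighing_jar [[277, 275, 24, 30]] [[269, 222, 16, 12]]
beaker [[224, 191, 35, 35]] []
screwdriver [[179, 223, 28, 72]] []
spare_block [] [[336, 420, 51, 52]]
t 19.93 fence xy [-146.  -412.3] z 143.2 yaw rel deg 0.11 F [ 0.1 -1.  -0.6] tilt [ 0.  0. -1.] q [ 0.67  0.37 -0.34  1.62  0.13  1.17 -1.28]
```

View pics/f.png

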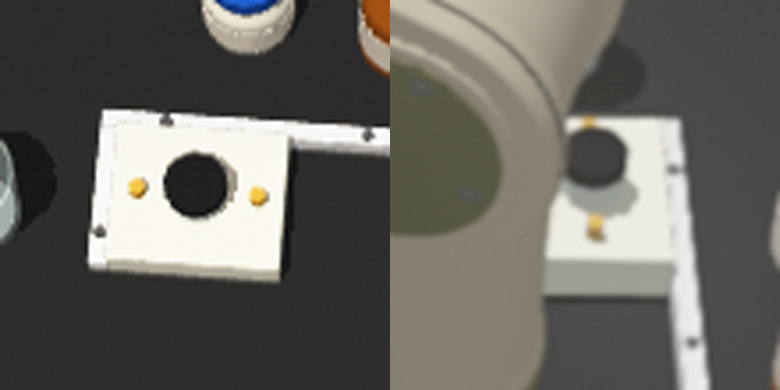

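The top view shows the block flush on both rails: no dark gap at the long rail (row ~130) or the short rail (column ~110), yaw -0.1°. In the top view the jar, beaker and screwdriver are where they were, and the spare block is unmoved in the side view. The hand is clear.

```bash
python3 -c "
from bench import r
print(r.close_job())"
```

```text
the job is handed in; nothing more can be done
None
```

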